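# Put the soldering block away on end in its chest

### The job

Lift the chest's lid open until it leans back on its stop and stays there, then put the pale soldering block away inside the chest, standing upright on one of its short ends on the chest floor. The block is brittle: lower it gently and do not drop it in. Leave the file, the tin and the dividers where they lie.

Things in the scene. Friction and masses are not known exactly. Their poses are not given: they have to be found in the camera images.
- block: Pale soldering block: flat rigid slab 110 x 66 x 24 mm, small grey scorch marks on one face, 0.18 to 0.35 kg, loose. Origin at its centre; x along the length, y along the width, z through the thickness (up at the start, when it lies flat on the bench). The two short ends are alike; it may stand on either.
- chest: Dark wooden chest fixed to the bench, outside 102 (x) x 122 (y) mm, rim 122 mm high; walls and floor 8 mm, so inside 86 (x) x 106 (y) x 114 mm deep, empty. The block standing on end ends 4 mm below the rim; its width goes along chest x (10 mm spare each side). Origin: centre of the underside, z up. Hinge along the +x rim (away from the robot); the lid's pull tab overhangs the -x side.
- chest_floor (a point): Centre of the upper face of the chest's floor, 8 mm above the bench; axes as the chest's.
- lid (a joint): Lid hinge angle, rad: 0 shut, grows as the lid rises, 1.75 at its stop (leaning 10 degrees back past upright). The lid turns easily and weighs 0.18 kg; it falls shut if let go before upright (1.57) and leans on the stop by itself beyond that.
- lid_hinge (a point): Middle of the hinge line, on the +x outer edge of the rim, 122 mm above the bench; the line runs along chest y. Axes as the chest's, does not turn with the lid. The lid is a wooden plate 104 mm long from the hinge, 122 mm wide, 10 mm thick, lying on the rim when shut.
- lid_tab (a point): Grip point on the lid's wooden pull tab, moves with the lid. The tab is a tongue 36 mm wide (chest y), 10 mm thick, sticking 48 mm out from the middle of the lid's front edge in the lid's plane. Point: mid thickness, 28 mm out from that edge, 132 mm from the hinge line along the lid, 5 mm above its underside. Axes as the chest's when shut.
- file: Bystander: flat steel file with a turned light wooden handle, 265 mm long, 25 mm high, lying beyond the work. Origin near the ferrule, on the bench; x towards the file's tip.
- tin: Bystander: round black tin, 64 mm across, 42 mm high. Origin at the centre of its underside.
- dividers: Bystander: steel spring dividers lying flat, about 130 mm long, 13 mm high. Origin under the pivot; x towards the points.
There are look-alikes about, which are no part of the job. What is meant by the chest is not yellow, and is the smaller of those in its own colour.

How it is judged:
At the end, for the whole second after the job is handed in: Lid on its stop (over 1.65 rad). Block at rest in the chest, within 0.12 rad of upright on a short end, centre within 46 mm of the floor's middle horizontally and 49 to 61 mm above the chest floor. File, tin and dividers within 40 mm of their starts (value of joint lid above 1.65 rad and angle between the x axis of block and the z axis of chest, either way round below 0.12 rad and horizontal distance between block and chest_floor below 0.046 m and z of block in the frame of chest_floor between 0.049 and 0.061 m and linear speed of block below 0.02 m/s and angular speed of block below 0.1 rad/s and distance of each of file, tin, dividers from where it was at the start of the episode below 0.04 m); the robot touches nothing.
It fails at once if file pushed more than 40 mm (distance of file from where it was at the start of the episode above 0.04 m).
It fails at once if tin pushed more than 40 mm (distance of tin from where it was at the start of the episode above 0.04 m).
It fails at once if dividers pushed more than 40 mm (distance of dividers from where it was at the start of the episode above 0.04 m).
It fails at once if the block is let fall into the chest (over 0.6 m/s there, out of the fingers) (horizontal distance between block and chest_floor below 0.06 m and contact force between block and the fingers below 0.3 N and linear speed of block above 0.6 m/s).
It also fails if it takes over 72 s, if anything falls off the work surface, if the arm or the gripper's body presses on something with over 40 N, if the wrist force passes 120 N, or if a joint passes its speed limit or range.

### The arm

A 6-joint arm with a two-finger parallel gripper is mounted at the origin on the work surface. World frame = base frame: x ahead of the robot, y to its left, z up, the work surface at z = 0. Lengths are in m, angles in rad, forces in N, time in s.
With the tool pointing down it reaches from about 0.375 to 0.925 m from the base axis. Payload 5.7 kg.
Tool frame: the origin (TCP) lies at the very end of the fingers, on their centre line; the grasp point (between the pads) lies bot.grip_depth behind it (bot.grip_depth is the distance from the TCP to the grasp point, in m); z points along the fingers, y is the line along which they close (so a half turn about z gives the same grasp; the last joint's range is limited). The gripper opens to 88 mm and grips with 3 to 60 N. Pads are 20 mm wide; open, the fingers measure 115 mm over their backs; the gripper's body (75 mm by 178 mm) begins 61 mm behind the grasp point.
Start: joints at [-1.239, 0.359, 1.51, -0, 1.272, -0.115], TCP at [0.259, -0.541, 0.223] pointing down, gripper open.
Joint ranges: [-2.97, 2.97], [-1.01, 2.36], [0.21, 2.38], [-0.96, 4.11], [0.2, 2.71], [-2.98, 2.98]. Speed limits (rad/s): [2.39, 2.39, 3.14, 3.14, 3.14, 3.14].

### API

Orientations are given as a rotation vector (axis times angle).
In Python, from workcell import bot gives the robot as it stands.
- The arm moves only by the tool step_arm, never from a script. Its argument "motion" is text: rows parted by semicolons, each of 6 numbers parted by spaces: the shift along the world's x, y, z scaled (see below), then the turn, a rotation vector about the world's x, y, z scaled (see below). In form: tx ty tz rx ry rz; .... A call has 1 to 10 rows; each row shifts and turns the commanded pose from where the row before left it; what a row does not reach is not made up. The controller multiplies each number of a shift by 40 cm and each number of a turn by 30 degrees. A row lasts 1/10 s, in which the tool goes at most 50 mm and 8.59 degrees, less where a joint would pass 70% of its speed; a pose out of reach is approached as far as the arm can. A call with a number of a shift or a turn outside -1 to 1 is refused whole. A call with a gripper value outside its range is refused whole. "claw" is the opening, from 0 (shut) to 1 (fully open), set as the call begins (left out, the last holds). The fingers move at their own pace and stop on an object; the grip force is fixed at half the most. Time passes only in rows, so rows that do not move let the fingers close. It gives the time, the measured TCP pose, the force, the opening and the grip force at its end, in the units of the state.
- bot.sense(): the state, without advancing time (a new reading comes with each control period).
- bot.get_image(name): name is "scene" or "top" or "wrist"; returns a dict with "img" (480x640x3 uint8, red, green, blue), "fovy" (degrees; the focal length in pixels is half the picture's height over the tangent of half this angle, whatever the lens; pixels are square), "cx", "cy" (the principal point, pixels), "view" (4x4, takes a point from world to camera coordinates). Camera axes: x right, y up, looking along -z (the intrinsics and any distortion apply to the point x, -y, -z); pixel columns grow to the right and rows downward; lengths in m; the calibration is good to about 2 mm. A picture is of the moment at which its call begins. There is no depth.
- bot.sign_off(): hands the job in; it is judged then, once.
The state is a dict: "time": time; "joint_pos": joint angles; "dq": joint speeds; "effort": joint torques, N m; "tcp_pos": TCP position; "tool_rot": TCP orientation; "ft_force": force on the tool from outside, world axes, zero at the start; "wrist_torque": the same for the moment, N m; "width": finger opening in m; "finger_force": force on a finger pad.
Only numpy, scipy, OpenCV 4.12 (cv2) and the standard library are available. Lean on these libraries where they do the work, as an engineer would, in place of code of your own. Each camera call takes 0.05 s, during which the arm holds its last target. There are 200 camera calls.

## Working session

There is one attempt and no reset: what is moved stays moved. The work goes in short steps, Python scripts to look and compute and a tool call to move; the robot and the scene stay as the last step left them, time stands still between calls to the robot, and variables do not carry over. Pictures are saved under pics/ and viewed, at most 10 in all, crops included, and the job is handed in when it is done.

Besides the shell and the picture viewer there is one more tool, called after "Request:" by a JSON object that holds its "name" and its "arguments". step_arm: Moves the arm, as the interface text tells. Shifts and turns lie within -1 to 1; 1 stands for 40 cm of shift or 30 degrees of turn. Its arguments: {"type":"object","properties":{"motion":{"type":"string"},"claw":{"type":"number"}},"required":["motion"]}

```bash
mkdir -p pics; cat > h.py <<'E'
import numpy as np, cv2
from workcell import bot
def cam(n):
    d=bot.get_image(n); d['f']=240/np.tan(np.radians(d['fovy'])/2); return d
def ray(d,u,v):
    V=np.array(d['view']); R=V[:3,:3]; c=-R.T@V[:3,3]
    r=R.T@np.array([(u-d['cx'])/d['f'],-(v-d['cy'])/d['f'],-1]); return c,r
def on(d,u,v,z):
    c,r=ray(d,u,v); return c+r*(z-c[2])/r[2]
def proj(d,p):
    V=np.array(d['view']); q=V[:3,:3]@p+V[:3,3]; return d['cx']+d['f']*q[0]/-q[2], d['cy']-d['f']*q[1]/-q[2]
def save(d,n): cv2.imwrite('pics/'+n,d['img'][:,:,::-1])
E
python3 - <<'E'
from h import *
s=cam('scene');t=cam('top');save(s,'s0.png');save(t,'t0.png')
print([k for k in s],s['fovy'],t['fovy'],bot.grip_depth,bot.sense())
for d in(s,t):print(np.round(np.array(d['view']),3).tolist(),d['cx'],d['cy'],{k:v for k,v in d.items() if k not in('img','view')})
E
```

```text
['img', 'fovy', 'cx', 'cy', 'view', 'f'] 55.046865963972515 51.407480824549076 0.0187 {'time': 0.1, 'joint_pos': array([-1.23910705e+00,  3.59454606e-01,  1.51131726e+00,  3.17903141e-05,
        1.27253139e+00, -1.15109349e-01]), 'dq': array([-0.00148532, -0.00169921, -0.0020809 ,  0.00190341,  0.00011587,
       -0.00020324]), 'effort': array([ 1.10211047e-03, -5.16353488e+01, -2.71407652e+01,  6.77388324e-02,
        2.76359590e-02, -2.34953228e-05]), 'tcp_pos': array([ 0.25903959, -0.54049965,  0.22188344]), 'tool_rot': array([-3.06186574e+00, -6.95614630e-01,  2.42836369e-04]), 'ft_force': array([ 0.25483195, -0.70238315,  1.23720999]), 'wrist_torque': array([-0.01511012,  0.01044762, -0.05294938]), 'finger_force': 0.0, 'width': 0.08764599533732924}
[[0.373, 0.928, -0.005, -0.137], [-0.87, 0.352, 0.346, 0.487], [0.322, -0.124, 0.938, -1.116], [0.0, 0.0, 0.0, 1.0]] 319.2764613638115 244.6355324307477 {'fovy': 55.046865963972515, 'cx': 319.2764613638115, 'cy': 244.6355324307477, 'f': np.float64(460.5757040203881)}
[[-0.008, -1.0, -0.028, -0.064], [0.998, -0.01, 0.061, -0.569], [-0.061, -0.028, 0.998, -1.073], [0.0, 0.0, 0.0, 1.0]] 317.0052990214769 236.6723111206279 {'fovy': 51.407480824549076, 'cx': 317.0052990214769, 'cy': 236.6723111206279, 'f': np.float64(498.5998642593778)}
```

View pics/s0.png

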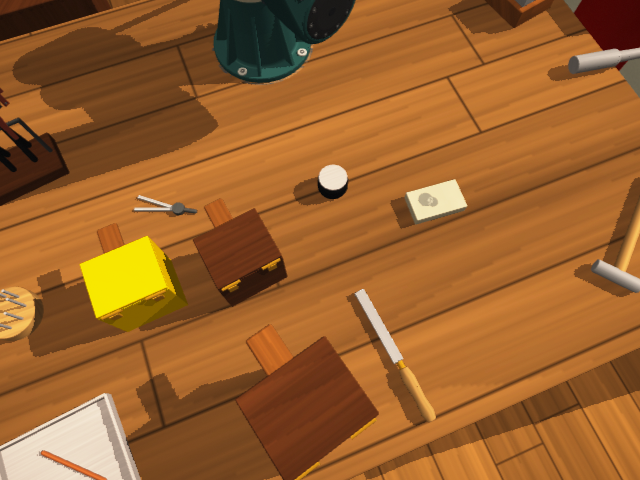

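View pics/t0.png

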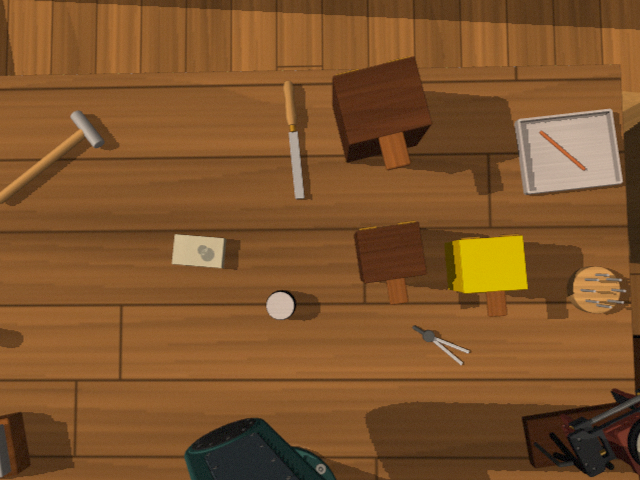

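The pictures show three chest candidates, by top-view pixel: the yellow one (487,265), a small dark one (390,253) and a large dark one (380,105). The small dark one is not yellow and is the smaller of the two dark ones, so it fits. The block is at (199,252), the tin at (281,305), the dividers at (440,345) and the file at (295,140). Next I measure them and confirm the chest in one crop.

```bash
cat > m.py <<'E'
from h import *
t=cam('top');s=cam('scene')
def rects(d,mask,z,n=1,box=None):
    m=mask.astype(np.uint8)
    if box: k=np.zeros_like(m);k[box[1]:box[3],box[0]:box[2]]=1;m=m*k
    m=cv2.morphologyEx(m,cv2.MORPH_OPEN,np.ones((3,3)))
    m=cv2.morphologyEx(m,cv2.MORPH_CLOSE,np.ones((5,5)))
    c=max(cv2.findContours(m,0,cv2.CHAIN_APPROX_NONE)[0],key=cv2.contourArea)[:,0,:]
    P=np.array([on(d,u,v,z)[:2] for u,v in c])
    (cx,cy),(w,h),a=cv2.minAreaRect((P*1000).astype(np.float32))
    return np.round([cx,cy,w,h,a],1)
hs=lambda d:cv2.cvtColor(d['img'],cv2.COLOR_RGB2HSV)
H=hs(t); print('block top',rects(t,(H[...,1]<110)&(H[...,2]>150),.024,box=(160,220,240,280)))
G=hs(s); print('block scene',rects(s,(G[...,1]<110)&(G[...,2]>120),.024,box=(395,170,480,230)))
print('lid px',H[250,390],H[290,398],H[300,360],H[265,375]); print('lid s',G[245,240],G[212,216],G[290,245],G[225,180])
I=t['img']; J=s['img']
print('lid top',rects(t,(H[...,2]<H[250,390][2]+30)&(H[...,2]>40),.132,box=(345,215,435,284)))
cr=lambda d,x,y,w,h:cv2.resize(d['img'][y:y+h,x:x+w],(400,400),interpolation=cv2.INTER_CUBIC)
cv2.imwrite('pics/crop.png',np.hstack([cr(t,340,210,100,100),cr(s,185,190,110,110)])[:,:,::-1])
E
python3 m.py
```

```text
block top [539.7 191.6 109.2  64.9  84.8]
block scene [539.  188.1 110.4  66.4  84.8]
lid px [ 12 188  84] [ 12 193 144] [ 15 171 134] [ 12 181  93]
lid s [ 10 198 111] [ 13 210 187] [ 10 194  50] [ 14 188 190]
lid top [ 528.8 -213.3  172.6  118.2   89.6]
```

View pics/crop.png

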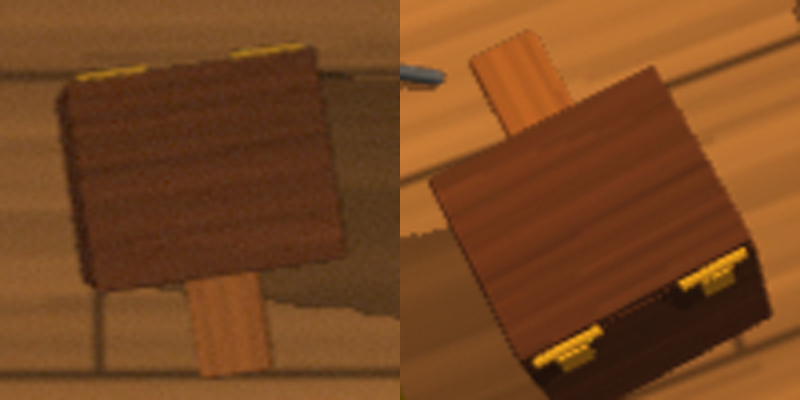

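The crop confirms it: a dark brown chest with a lighter tab and brass hinges on the far side. In crop pixels, the top-view lid corners are (72,82), (315,47), (346,260) and (97,290). In the scene view they are (430,183), (655,67), (748,247) and (523,360). Next I cast these to z=0.132.

```bash
python3 - <<'E'
from h import *
t=cam('top');s=cam('scene')
for d,o,k,L in((t,(340,210),4,[(72,82),(315,47),(346,260),(97,290),(200,376),(270,372)]),(s,(185,190),400/110,[(655+93,247),(523,360),(430,183),(655,67),(468,63),(530,30)])):
    P=np.array([on(d,o[0]+u/k-.5,o[1]+v/k-.5,.132)[:2] for u,v in L]);print(np.round(P*1000).tolist())
    Q=P[:4];print([round(1000*np.linalg.norm(Q[i]-Q[i-1])) for i in range(4)],np.round(Q.mean(0),4),'tab end',np.round(P[4:].mean(0),4))
    if d is s:print([np.degrees(np.arctan2(*(b-a)[::-1])) for a,b in((Q[0],Q[1]),(Q[2],Q[3]),(Q[2],Q[1]),(Q[3],Q[0]))])
E
```

```text
[[573.0, -152.0], [589.0, -270.0], [486.0, -283.0], [472.0, -162.0], [430.0, -211.0], [432.0, -245.0]]
[102, 119, 104, 121] [ 0.5299 -0.2166] tab end [ 0.4312 -0.2282]
[[645.0, 19.0], [656.0, -100.0], [559.0, -108.0], [544.0, 16.0], [507.0, -68.0], [502.0, -33.0]]
[101, 119, 97, 125] [ 0.6008 -0.043 ] tab end [ 0.5047 -0.0502]
[np.float64(-84.72498735765423), np.float64(97.02733257128388), np.float64(4.785179015420952), np.float64(1.6262498586742116)]
```

The right-hand crop starts at u=400, so I need to subtract that offset.

```bash
python3 - <<'E'
from h import *
s=cam('scene');L=[(523,360),(748,247),(655,67),(430,183),(468,63),(530,30)]
P=np.array([on(s,185+(u-400)/400*110-.5,190+v/400*110-.5,.132)[:2] for u,v in L]);print(np.round(P*1000).tolist())
Q=P[:4];print([round(1000*np.linalg.norm(Q[i]-Q[i-1])) for i in range(4)],np.round(Q.mean(0),4),'tab end',np.round(P[4:].mean(0),4))
E
```

```text
[[587.0, -270.0], [574.0, -155.0], [470.0, -165.0], [487.0, -285.0], [434.0, -249.0], [428.0, -216.0]]
[101, 115, 105, 121] [ 0.5297 -0.2187] tab end [ 0.4307 -0.2327]
```

Both views agree. The chest origin is about (0.531, -0.2175), yaw about 7°, and the tab grip point is at (0.4505, -0.227, 0.127). I'll move above the tab with the closing line along chest y.

Request:
{"name": "step_arm", "arguments": {"motion": "0.06 0.098 0 0 0 -0.078; 0.06 0.098 0 0 0 -0.078; 0.06 0.098 0 0 0 -0.078; 0.06 0.098 0 0 0 -0.078; 0.06 0.098 0 0 0 -0.078; 0.06 0.098 0 0 0 -0.078; 0.06 0.098 0 0 0 -0.078; 0.06 0.098 0 0 0 -0.078; 0 0 0 0 0 0; 0 0 0 0 0 0", "claw": 1}}

```text
time: 1.35
tcp_pos: [0.4515, -0.2268, 0.2227]
tool_rot: [3.135, 0.194, -0.0]
ft_force: [-0.5, -0.5, -0.1]
width: 0.0879
finger_force: 0.0
```

```bash
python3 - <<'E'
from h import *
w=cam('wrist');save(w,'w1.png')
print(bot.sense()['tcp_pos'],bot.sense()['tool_rot'],proj(w,np.array([.4505,-.2274,.132])),proj(w,np.array([.4307,-.2298,.132])))
E
```

```text
[ 0.45113104 -0.22780812  0.22268864] [ 3.13518590e+00  1.90852477e-01 -3.49512608e-04] (np.float64(319.62806225729315), np.float64(244.81621416096158)) (np.float64(319.5291090522214), np.float64(270.1175883853446))
```

View pics/w1.png

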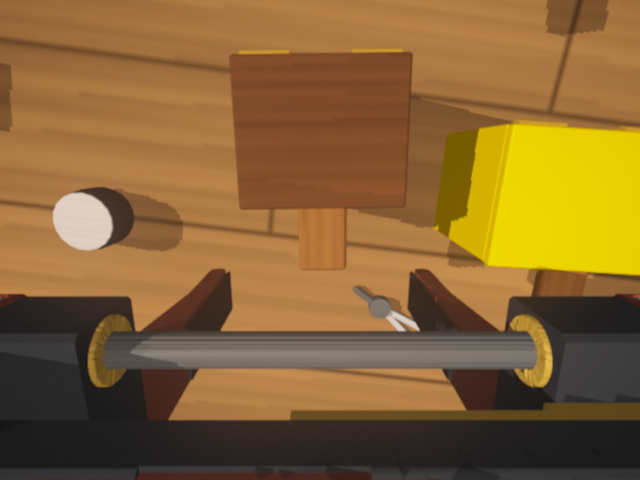

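The wrist view shows the tab end at (323,269) against a predicted (319.5,270). It is square to the fingers and about 2 mm to the right. I'll descend and grip.

Request:
{"name": "step_arm", "arguments": {"motion": "0 -0.005 -0.06 0 0 0; 0 0 -0.06 0 0 0; 0 0 -0.06 0 0 0; 0 0 -0.06 0 0 0; 0 0 -0.046 0 0 0; 0 0 0 0 0 0"}}

```text
time: 2.0
tcp_pos: [0.4488, -0.2301, 0.1061]
tool_rot: [-3.133, -0.185, 0.006]
ft_force: [-0.2, 0.7, -0.8]
width: 0.0878
finger_force: 0.0
```

Request:
{"name": "step_arm", "arguments": {"motion": "0 0 0 0 0 0; 0 0 0 0 0 0; 0 0 0 0 0 0; 0 0 0 0 0 0; 0 0 0 0 0 0; 0 0 0 0 0 0", "claw": 0}}

```text
time: 2.6
tcp_pos: [0.4514, -0.2295, 0.1085]
tool_rot: [3.136, 0.189, 0.001]
ft_force: [0.1, 0.2, 0.0]
width: 0.0434
finger_force: 0.0
```

```bash
python3 - <<'E'
import numpy as np
from h import bot
p=bot.sense()['tcp_pos'];print(p,bot.sense()['width'])
u=np.array([.9925,.122,0]);z=np.array([0,0,1])
h=np.array([.5815,-.2113,.122])
g=p+[0,0,bot.grip_depth]; r=(h-g)@u; e=g[2]-.122; print(r,e)
A=np.linspace(0,1.71,20)
Q=[h-u*(r*np.cos(a)-e*np.sin(a))+z*(r*np.sin(a)+e*np.cos(a)) for a in A]
print(np.round(np.diff(Q,axis=0)/.4,4))
E
```

```text
[ 0.4513797  -0.22949407  0.10851334] 0.04339002090118135
0.13136407099719444 0.005213342256041309
[[ 0.0025  0.0003  0.0295]
 [ 0.0051  0.0006  0.0291]
 [ 0.0077  0.0009  0.0285]
 [ 0.0102  0.0013  0.0277]
 [ 0.0126  0.0016  0.0267]
 [ 0.015   0.0018  0.0254]
 [ 0.0172  0.0021  0.024 ]
 [ 0.0192  0.0024  0.0223]
 [ 0.0211  0.0026  0.0205]
 [ 0.0229  0.0028  0.0185]
 [ 0.0244  0.003   0.0164]
 [ 0.0258  0.0032  0.0141]
 [ 0.027   0.0033  0.0117]
 [ 0.0279  0.0034  0.0092]
 [ 0.0286  0.0035  0.0066]
 [ 0.0291  0.0036  0.004 ]
 [ 0.0293  0.0036  0.0014]
 [ 0.0293  0.0036 -0.0013]
 [ 0.0291  0.0036 -0.0039]]
```

Still closing (43 mm), so I wait, then start the arc.

Request:
{"name": "step_arm", "arguments": {"motion": "0 0 0 0 0 0; 0 0 0 0 0 0; 0 0 0 0 0 0; 0 0 0 0 0 0"}}

```text
time: 3.0
tcp_pos: [0.4512, -0.2289, 0.1083]
tool_rot: [-3.135, -0.188, 0.0]
ft_force: [0.7, 5.0, 4.9]
width: 0.0357
finger_force: 30.0
```

Request:
{"name": "step_arm", "arguments": {"motion": "0.0025 0 0.0295 0 0 0; 0.005 0.001 0.029 0 0 0; 0.008 0.001 0.0285 0 0 0; 0.01 0.001 0.028 0 0 0; 0.0125 0.0015 0.0265 0 0 0; 0 0 0 0 0 0"}}

```text
time: 3.6
tcp_pos: [0.4666, -0.2268, 0.1663]
tool_rot: [-3.135, -0.189, 0.0]
ft_force: [0.6, 5.3, -3.1]
width: 0.0358
finger_force: 30.0
```

Request:
{"name": "step_arm", "arguments": {"motion": "0.015 0.002 0.0255 0 0 0; 0.017 0.002 0.024 0 0 0; 0.019 0.0025 0.0225 0 0 0; 0.021 0.0025 0.0205 0 0 0; 0.023 0.003 0.0185 0 0 0; 0.0245 0.003 0.0165 0 0 0; 0.026 0.003 0.014 0 0 0; 0.027 0.0035 0.0115 0 0 0; 0 0 0 0 0 0"}}

```text
time: 4.5
tcp_pos: [0.5354, -0.2174, 0.2268]
tool_rot: [-3.133, -0.189, 0.003]
ft_force: [-1.1, 6.9, -0.4]
width: 0.0357
finger_force: 30.0
```

Request:
{"name": "step_arm", "arguments": {"motion": "0.028 0.0035 0.009 0 0 0; 0.0285 0.0035 0.0065 0 0 0; 0.029 0.0035 0.004 0 0 0; 0.0295 0.0035 0.0015 0 0 0; 0.0295 0.0035 -0.0015 0 0 0; 0.029 0.0035 -0.004 0 0 0; 0 0 0 0 0 0"}}

```text
time: 5.2
tcp_pos: [0.6056, -0.2081, 0.2339]
tool_rot: [-3.132, -0.189, 0.001]
ft_force: [-3.2, 11.4, 4.8]
width: 0.0351
finger_force: 30.0
```

The lid is at about 1.71 rad. I'll release it, rise clear and check.

Request:
{"name": "step_arm", "arguments": {"motion": "0 0 0 0 0 0; 0 0 0 0 0 0; 0 0 0 0 0 0; 0 0 0 0 0 0; 0 0 0.05 0 0 0; 0 0 0.08 0 0 0; 0 0 0.08 0 0 0; 0 0 0 0 0 0", "claw": 1}}

```text
time: 6.0
tcp_pos: [0.6073, -0.2123, 0.3217]
tool_rot: [3.131, 0.187, 0.013]
ft_force: [0.6, 0.2, 0.5]
width: 0.0872
finger_force: 0.0
```

Request:
{"name": "step_arm", "arguments": {"motion": "0 0.11 0 0 0 0.26; 0 0.11 0 0 0 0.26; 0 0.11 0 0 0 0.26; -0.02 0.11 0 0 0 0.26; -0.02 0.11 0 0 0 0.26; -0.03 0.11 0 0 0 0.26; -0.03 0.11 0 0 0 0.26; -0.03 0.1 0 0 0 0.26; -0.036 0.1 0 0 0 0.26; 0 0 0 0 0 0.25"}}

```text
time: 7.0
tcp_pos: [0.5362, 0.1815, 0.3157]
tool_rot: [-2.312, -2.124, 0.0]
ft_force: [0.3, -1.0, -0.2]
width: 0.0879
finger_force: 0.0
```

```bash
python3 - <<'E'
from h import *
from scipy.spatial.transform import Rotation as R
s=bot.sense();w=cam('wrist');save(w,'w2.png')
Rt=R.from_rotvec(s['tool_rot']).as_matrix();c=ray(w,0,0)[0]
print(s['joint_pos'],s['tcp_pos'],np.round(Rt,3).tolist(),'cam in tool',Rt.T@(c-s['tcp_pos']))
t=cam('top');cv2.imwrite('pics/t2.png',np.hstack([cv2.resize(t['img'][180:330,330:480],(400,400)),cv2.resize(w['img'],(400,300))[:,:] if 0 else cv2.resize(w['img'][:,80:560],(400,400))])[:,:,::-1])
G=cv2.cvtColor(w['img'],cv2.COLOR_RGB2HSV);m=((G[...,1]<110)&(G[...,2]>150)).astype(np.uint8);m[300:]=0
m=cv2.morphologyEx(m,cv2.MORPH_CLOSE,np.ones((7,7)));k=max(cv2.findContours(m,0,1)[0],key=cv2.contourArea)[:,0]
P=np.array([on(w,u,v,.024)[:2]*1000 for u,v in k],np.float32);print(cv2.minAreaRect(P))
E
```

```text
[0.20295022 0.2397463  1.45052888 0.0020035  1.45252784 0.28754487] [0.53621284 0.18146197 0.31569553] [[0.085, 0.996, -0.002], [0.996, -0.085, 0.002], [0.002, -0.002, -1.0]] cam in tool [ 0.06557902 -0.00026383 -0.16192851]
((539.6318359375, 190.01895141601562), (109.1861801147461, 67.05846405029297), 85.21382141113281)
```

View pics/t2.png

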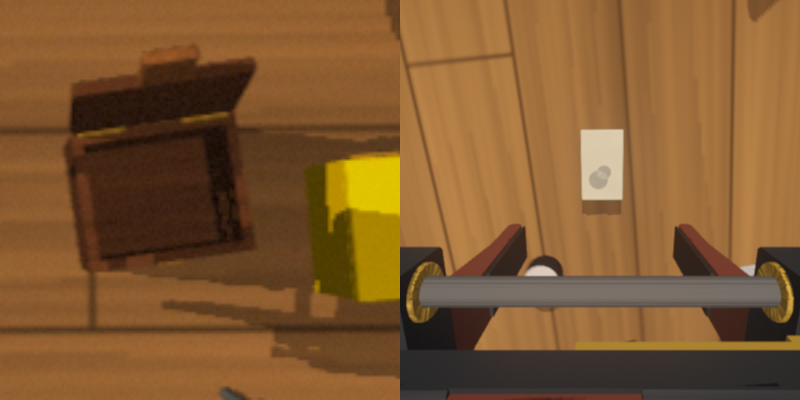

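The lid is open on its stop: the left crop shows the open chest with the lid leaning back. In the right crop the block is at (601,165), which confirms (0.540, 0.190) at 85°.

To stand it up I grip across the width with the hand tilted 40°, swing it 90° and set it upright on the bench. Then I regrasp from above across the thickness.

Request:
{"name": "step_arm", "arguments": {"motion": "0 0 0 0.2655 -0.0225 0; 0 0 0 0.2655 -0.0225 0; 0 0 0 0.2655 -0.0225 0; 0 0 0 0.2655 -0.0225 0; 0 0 0 0.2655 -0.0225 0; 0 0 0 0 0 0"}}

```text
time: 7.7
tcp_pos: [0.5382, 0.1734, 0.3134]
tool_rot: [-1.919, -1.723, -0.685]
ft_force: [0.5, -0.4, 0.5]
width: 0.0878
finger_force: 0.0
```

```bash
python3 - <<'E'
from h import *
from scipy.spatial.transform import Rotation as R
s=bot.sense();Rt=R.from_rotvec(s['tool_rot']).as_matrix();print(s['joint_pos'],s['tcp_pos'],np.round(Rt,3).tolist())
E
```

```text
[-0.26912424  0.24592947  1.674642    0.69486525  1.4186511  -0.34194602] [0.53822138 0.17338191 0.31340183] [[0.087, 0.995, 0.055], [0.76, -0.102, 0.641], [0.644, -0.014, -0.765]]
```

Request:
{"name": "step_arm", "arguments": {"motion": "0 0 0 0.2 -0.017 0; 0 0 -0.1 0 0 0; 0 0 -0.11 0 0 0; 0 0 -0.11 0 0 0; 0 0 -0.11 0 0 0; 0 0 -0.11 0 0 0; 0 0 -0.1 0 0 0; 0 0 0 0 0 0; 0 0 0 0 0 0"}}

```text
time: 8.6
tcp_pos: [0.5385, 0.1776, 0.0606]
tool_rot: [-1.839, -1.671, -0.771]
ft_force: [0.4, 0.6, 0.1]
width: 0.0881
finger_force: 0.0
```

```bash
cat > st.py <<'E'
from h import *
from scipy.spatial.transform import Rotation as R
S=[]
for i in range(3): S.append(bot.sense()); cam('top')
s=S[-1];Rt=R.from_rotvec(s['tool_rot']).as_matrix();print(np.round(s['joint_pos'],3),np.round(np.mean([a['tcp_pos'] for a in S],0),4),np.round(Rt,3).tolist(),s['width'])
E
python3 st.py
```

```text
[-0.315  0.657  1.897  0.931  1.061 -0.897] [0.5391 0.1774 0.0614] [[0.067, 0.996, 0.062], [0.692, -0.091, 0.716], [0.719, -0.005, -0.695]] 0.08777111991709166
```

Request:
{"name": "step_arm", "arguments": {"motion": "-0.001 -0.003 -0.045 0 0 0; 0 0 -0.045 0 0 0; 0 0 -0.033 0 0 0; 0 0 0 0 0 0"}}

```text
time: 9.15
tcp_pos: [0.5382, 0.176, 0.0111]
tool_rot: [-1.839, -1.673, -0.773]
ft_force: [-0.7, 0.6, -0.2]
width: 0.0877
finger_force: 0.0
```

Request:
{"name": "step_arm", "arguments": {"motion": "0 0 0 0 0 0; 0 0 0 0 0 0; 0 0 0 0 0 0; 0 0 0 0 0 0; 0 0 0 0 0 0; 0 0 0 0 0 0", "claw": 0}}

```text
time: 9.75
tcp_pos: [0.5384, 0.1761, 0.0117]
tool_rot: [-1.839, -1.673, -0.775]
ft_force: [0.1, -2.9, 6.5]
width: 0.0657
finger_force: 30.0
```

```bash
python3 st.py
```

```text
[-0.319  0.752  1.906  0.98   1.003 -0.997] [0.5384 0.1761 0.0117] [[0.068, 0.996, 0.061], [0.691, -0.091, 0.717], [0.72, -0.006, -0.694]] 0.06606947513958221
```

Request:
{"name": "step_arm", "arguments": {"motion": "0 0 0.04 0 0 0; 0 0 0.08 0 0 0; 0 0 0.1 0 0 0; 0 0 0.1 0 0 0; 0 0 0.08 -0.249 0.0225 0; 0 0 0.02 -0.249 0.0225 0; 0 0 0 -0.249 0.0225 0; 0 0 0 -0.249 0.0225 0; 0 0 0 -0.249 0.0225 0; 0 0 0 -0.249 0.0225 0"}}

```text
time: 10.9
tcp_pos: [0.5381, 0.1759, 0.18]
tool_rot: [-2.32, -2.105, -0.012]
ft_force: [-1.1, -0.2, -3.4]
width: 0.0655
finger_force: 30.0
```

Request:
{"name": "step_arm", "arguments": {"motion": "0 0 0 -0.249 0.0225 0; 0 0 0 -0.249 0.0225 0; 0 0 0 -0.249 0.0225 0; 0 0 0 -0.249 0.0225 0; 0 0 0 0 0 0"}}

```text
time: 11.4
tcp_pos: [0.5368, 0.1788, 0.1762]
tool_rot: [2.034, 1.855, -0.534]
ft_force: [-0.4, 0.4, -2.3]
width: 0.0661
finger_force: 30.0
```

```bash
python3 st.py
```

```text
[ 0.471  0.533  1.464 -0.423  1.448  0.684] [0.537  0.1778 0.1769] [[0.082, 0.995, -0.049], [0.871, -0.096, -0.482], [-0.484, -0.003, -0.875]] 0.06557293725875023
```

Request:
{"name": "step_arm", "arguments": {"motion": "0 0 0 -0.25 0.023 0; 0 0 0 -0.25 0.023 0; 0 0 0 0 0 0; 0 0 -0.06 0 0 0; 0 0 -0.08 0 0 0; 0 0 -0.06 0 0 0; 0 0 0 0 0 0; 0 0 0 0 0 0"}}

```text
time: 12.35
tcp_pos: [0.5384, 0.175, 0.1004]
tool_rot: [1.87, 1.692, -0.754]
ft_force: [0.2, 0.2, -1.3]
width: 0.0653
finger_force: 30.0
```

```bash
python3 st.py; python3 - <<'E'
from h import *
d=cam('scene');a=cam('top');w=cam('wrist');s=bot.sense()['tcp_pos']
u,v=map(int,proj(d,s));p,q=map(int,proj(a,s))
cv2.imwrite('pics/st.png',np.hstack([cv2.resize(d['img'][v-75:v+75,u-75:u+75],(400,400)),cv2.resize(w['img'][:,80:560],(400,400))])[:,:,::-1])
E
```

```text
[ 0.565  0.751  1.419 -0.581  1.515  0.864] [0.5388 0.1755 0.1008] [[0.073, 0.995, -0.066], [0.716, -0.098, -0.691], [-0.694, 0.003, -0.72]] 0.0658356891268521
```

View pics/st.png

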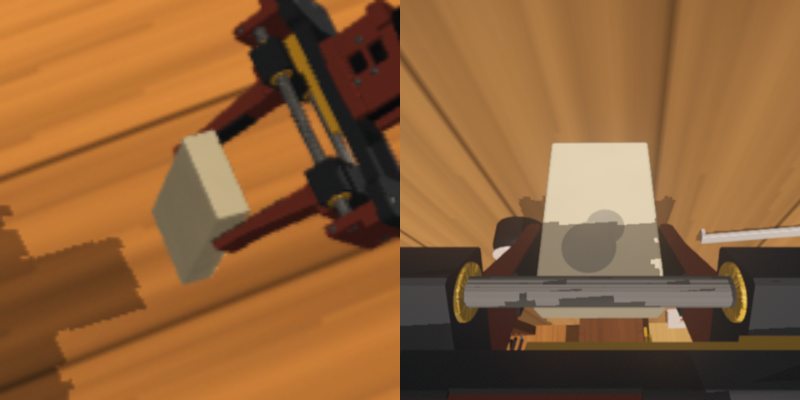

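The block is held upright: the scene crop shows the slab on end at (200,210), and the wrist crop shows its scorched face at (600,220). I'll lower it gently.

Request:
{"name": "step_arm", "arguments": {"motion": "0 0 -0.03 0 0 0; 0 0 -0.03 0 0 0; 0 0 -0.01 0 0 0; 0 0 -0.004 0 0 0; 0 0 0 0 0 0; 0 0 0 0 0 0"}}

```text
time: 13.25
tcp_pos: [0.5382, 0.1763, 0.0691]
tool_rot: [1.867, 1.694, -0.754]
ft_force: [-0.1, 0.2, -2.3]
width: 0.0659
finger_force: 30.0
```

Request:
{"name": "step_arm", "arguments": {"motion": "0 0 -0.002 0 0 0; 0 0 -0.002 0 0 0; 0 0 0 0 0 0"}}

```text
time: 13.55
tcp_pos: [0.5383, 0.1763, 0.069]
tool_rot: [1.867, 1.692, -0.755]
ft_force: [-0.9, 1.7, 5.3]
width: 0.0653
finger_force: 30.0
```

Request:
{"name": "step_arm", "arguments": {"motion": "0 0 0.001 0 0 0; 0 0 0 0 0 0; 0 0 0 0 0 0; 0 0 0 0 0 0", "claw": 1}}

```text
time: 13.95
tcp_pos: [0.538, 0.176, 0.0681]
tool_rot: [1.867, 1.693, -0.755]
ft_force: [0.7, -0.3, -0.1]
width: 0.0875
finger_force: 0.0
```

Request:
{"name": "step_arm", "arguments": {"motion": "0.002 0.025 0.026 0 0 0; 0.005 0.05 0.052 0 0 0; 0.007 0.07 0.073 0 0 0; 0.007 0.07 0.073 0 0 0; 0.007 0.07 0.073 0 0 0; 0 0 0.1 0.25 -0.024 0; 0 0 0.1 0.25 -0.024 0; 0 0 0 0.25 -0.024 0; 0 0 0 0.25 -0.024 0; 0 0 0 0.25 -0.024 0"}}

```text
time: 14.95
tcp_pos: [0.5498, 0.2914, 0.2697]
tool_rot: [2.271, 2.061, -0.116]
ft_force: [-0.7, 0.6, 0.2]
width: 0.0876
finger_force: 0.0
```

```bash
python3 st.py; python3 - <<'E'
from h import *
for n in('top','scene'):
    t=cam(n);G=cv2.cvtColor(t['img'],cv2.COLOR_RGB2HSV);u,v=map(int,proj(t,np.array([.538,.176,.06])))
    m=((G[...,1]<110)&(G[...,2]>(150 if n=='top' else 120))).astype(np.uint8);k=np.zeros_like(m);k[v-45:v+45,u-45:u+45]=1;m*=k
    c=max(cv2.findContours(m,0,1)[0],key=cv2.contourArea)[:,0]
    if n=='top':print(cv2.minAreaRect(np.array([on(t,a,b,.11)[:2]*1000 for a,b in c],np.float32)))
    print(n,(u,v),cv2.minAreaRect(c.astype(np.float32)))
    cv2.imwrite('pics/u_%s.png'%n,cv2.resize(t['img'][v-60:v+60,u-60:u+60],(400,400))[:,:,::-1])
a,b=[cv2.imread('pics/u_%s.png'%n) for n in('top','scene')];cv2.imwrite('pics/u.png',np.hstack([a,b]))
E
```

```text
[ 0.43   0.387  1.352 -0.095  1.456  0.544] [0.5496 0.2893 0.2701] [[0.1, 0.995, -0.008], [0.989, -0.101, -0.108], [-0.108, 0.003, -0.994]] 0.08783793958792789
((538.4874877929688, 178.43576049804688), (23.69413185119629, 64.75410461425781), 84.87139129638672)
top (200, 250) ((192.38539123535156, 249.703369140625), (11.70892333984375, 32.32990264892578), 5.440331935882568)
scene (434, 193) ((440.10498046875, 181.45411682128906), (33.783302307128906, 12.539902687072754), 66.37062072753906)
```

View pics/u.png

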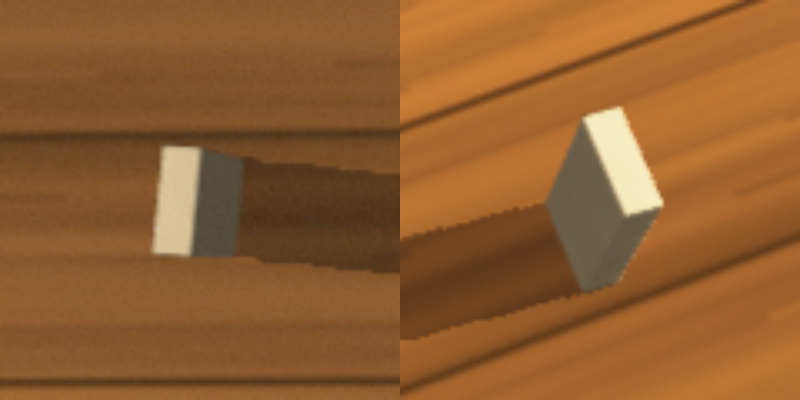

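The block stands upright on the bench: the top crop shows its end face at (178,200). Its centre is (0.5385, 0.1785) with thickness along 84.9°. I'll turn the tool so the camera side faces away from the lid and move above the block.

Request:
{"name": "step_arm", "arguments": {"motion": "0 0 0 0.207 -0.021 0; 0 0 0 0 0 0.275; -0.007 -0.07 0 0 0 0.275; -0.007 -0.07 0 0 0 0.275; -0.007 -0.07 0 0 0 0.275; -0.007 -0.067 0 0 0 0.275; 0 0 0 0 0 0.275; 0 0 0 0 0 0.275; 0 0 0 0 0 0.275; 0 0 0 0 0 0.275"}}

```text
time: 16.2
tcp_pos: [0.538, 0.1806, 0.2661]
tool_rot: [0.569, 3.089, -0.004]
ft_force: [-0.6, 0.9, 0.0]
width: 0.0878
finger_force: 0.0
```

Request:
{"name": "step_arm", "arguments": {"motion": "0 0 0 0 0 0.275; 0 0 0 0 0 0.27; 0 0 0 0 0 0; 0 0 0 0 0 0"}}

```text
time: 16.6
tcp_pos: [0.538, 0.1803, 0.2663]
tool_rot: [0.14, 3.137, -0.002]
ft_force: [-0.2, -0.5, 0.0]
width: 0.088
finger_force: 0.0
```

```bash
python3 st.py; python3 - <<'E'
from h import *
t=cam('wrist');G=cv2.cvtColor(t['img'],cv2.COLOR_RGB2HSV)
m=((G[...,1]<110)&(G[...,2]>150)).astype(np.uint8)
for c in cv2.findContours(m,0,1)[0]:
    if cv2.contourArea(c)>300: print(cv2.minAreaRect(c.astype(np.float32)),cv2.minAreaRect(np.array([on(t,a,b,.11)[:2]*1000 for a,b in c[:,0]],np.float32)))
E
```

```text
[ 2.020e-01  2.740e-01  1.524e+00 -1.000e-03  1.342e+00 -1.280e+00] [0.538  0.1801 0.2665] [[-0.996, 0.089, 0.002], [0.089, 0.996, -0.001], [-0.002, -0.001, -1.0]] 0.08766691264930268
((192.3000030517578, 394.3999938964844), (31.30654525756836, 16.127614974975586), 71.56504821777344) ((707.2023315429688, 28.989120483398438), (37.944705963134766, 17.657873153686523), 5.81905460357666)
((317.0, 221.0), (78.0, 26.0), 90.0) ((534.4625854492188, 177.2556610107422), (24.008146286010742, 73.86600494384766), 84.35191345214844)
((147.5, 117.0), (58.0, 57.0), 90.0) ((430.0694885253906, 39.72566223144531), (49.321468353271484, 47.45933532714844), 84.9801025390625)
```

Request:
{"name": "step_arm", "arguments": {"motion": "0 -0.005 -0.08 0 0 0; 0 0 -0.1 0 0 0; 0 0 -0.1 0 0 0; 0 0 -0.1 0 0 0; 0 0 -0.08 0 0 0; 0 0 -0.046 0 0 0; 0 0 0 0 0 0"}}

```text
time: 17.5
tcp_pos: [0.5358, 0.1768, 0.062]
tool_rot: [-0.139, -3.136, 0.002]
ft_force: [-0.7, -0.5, -0.2]
width: 0.088
finger_force: 0.0
```

Request:
{"name": "step_arm", "arguments": {"motion": "0 0 0 0 0 0; 0 0 0 0 0 0; 0 0 0 0 0 0; 0 0 0 0 0 0; 0 0 0 0 0 0; 0 0 0 0 0 0; 0 0 0 0 0 0; 0 0 0 0 0 0; 0 0 0 0 0 0; 0 0 0 0 0 0", "claw": 0}}

```text
time: 18.5
tcp_pos: [0.538, 0.1773, 0.0646]
tool_rot: [0.137, 3.136, -0.0]
ft_force: [-1.0, 0.7, 0.7]
width: 0.0238
finger_force: 30.0
```

Request:
{"name": "step_arm", "arguments": {"motion": "0 0 0 0 0 0; 0 0 0 0 0 0; 0 0 0 0 0 0; 0 0 0 0 0 0"}}

```text
time: 18.9
tcp_pos: [0.538, 0.1773, 0.0646]
tool_rot: [0.137, 3.136, -0.0]
ft_force: [-0.6, 0.9, -0.2]
width: 0.0238
finger_force: 30.0
```

```bash
python3 st.py
```

```text
[ 1.970e-01  4.970e-01  1.745e+00 -1.000e-03  8.970e-01 -1.286e+00] [0.538  0.1773 0.0646] [[-0.996, 0.087, 0.003], [0.087, 0.996, -0.0], [-0.003, -0.0, -1.0]] 0.023832305717234256
```

Request:
{"name": "step_arm", "arguments": {"motion": "0 0 0.04 0 0 0; 0 0 0.08 0 0 0; 0 0 0.1 0 0 0; 0 0 0.1 0 0 0; 0 0 0.1 0 0 0; 0 0 0.05 0 0 0; 0 -0.08 0 0 0 0.1; 0 -0.1 0 0 0 0.1; 0 -0.1 0 0 0 0.1; 0 0 0 0 0 0.1"}}

```text
time: 20.05
tcp_pos: [0.5377, 0.0612, 0.2524]
tool_rot: [-0.19, 3.134, -0.003]
ft_force: [-0.6, 0.8, -2.2]
width: 0.0237
finger_force: 30.0
```

```bash
python3 st.py; python3 - <<'E'
from h import *
t=cam('top');s=cam('scene')
P=np.array([on(t,330+u*.375-.5,180+v*.375-.5,.122)[:2]*1000 for u,v in((68,140),(235,118),(255,245),(90,270))]);print(P.round(),P.mean(0))
o=np.array([.531,-.2175,0]);ux=np.array([.9925,.122,0]);uy=np.array([-.122,.9925,0])
im=[]
for d in(t,s):
    I=d['img'].copy()
    for a,b in((51,61),(43,53)):
        q=[proj(d,o+ux*i*a/1000+uy*j*b/1000+[0,0,.122]) for i,j in((1,1),(1,-1),(-1,-1),(-1,1))]
        cv2.polylines(I,[np.int32(np.array(q)*16)],True,(0,255,0) if a==51 else (0,255,255),1,cv2.LINE_AA,4)
    u,v=map(int,proj(d,o+[0,0,.122]));im.append(cv2.resize(I[v-60:v+60,u-60:u+60],(400,400),interpolation=cv2.INTER_CUBIC))
cv2.imwrite('pics/chest.png',np.hstack(im)[:,:,::-1])
E
```

```text
[-9.000e-03  2.470e-01  1.598e+00  1.000e-03  1.294e+00 -1.700e+00] [0.5377 0.0629 0.2524] [[-0.993, -0.12, 0.002], [-0.12, 0.993, 0.001], [-0.002, 0.0, -1.0]] 0.024189224395597574
[[ 570. -147.]
 [ 585. -270.]
 [ 492. -283.]
 [ 474. -162.]] [ 530.13806505 -215.63623063]
```

View pics/chest.png

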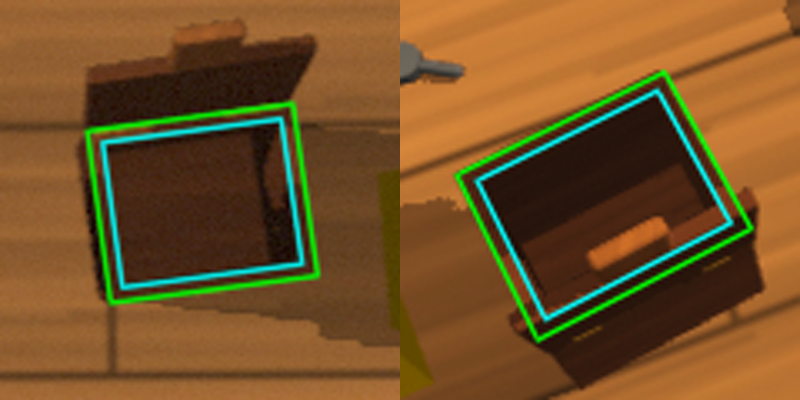

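The predicted rim overlays the chest in both views: the top corners are at (90,130), (295,103), (318,275) and (110,302). I'll carry the block over and hover.

Request:
{"name": "step_arm", "arguments": {"motion": "-0.003 -0.1 0 0 0 0; -0.003 -0.1 0 0 0 0; -0.003 -0.1 0 0 0 0; -0.003 -0.1 0 0 0 0; -0.003 -0.1 0 0 0 0; -0.003 -0.1 0 0 0 0; -0.003 -0.1 0 0 0 0; 0 0 0 0 0 0; 0 0 0 0 0 0"}}

```text
time: 21.2
tcp_pos: [0.5297, -0.2144, 0.2523]
tool_rot: [-0.189, 3.133, 0.002]
ft_force: [-0.9, 0.3, -1.8]
width: 0.024
finger_force: 30.0
```

```bash
python3 st.py; python3 - <<'E'
from h import *
t=cam('scene');G=cv2.cvtColor(t['img'],cv2.COLOR_RGB2HSV)
cv2.imwrite('pics/hov.png',cv2.resize(t['img'][120:320,130:330],(600,600))[:,:,::-1])
E
```

```text
[-5.050e-01  2.910e-01  1.536e+00  2.000e-03  1.314e+00 -2.200e+00] [ 0.5297 -0.2137  0.2523] [[-0.992, -0.123, 0.002], [-0.123, 0.992, 0.001], [-0.002, 0.001, -1.0]] 0.024193588037913775
```

View pics/hov.png

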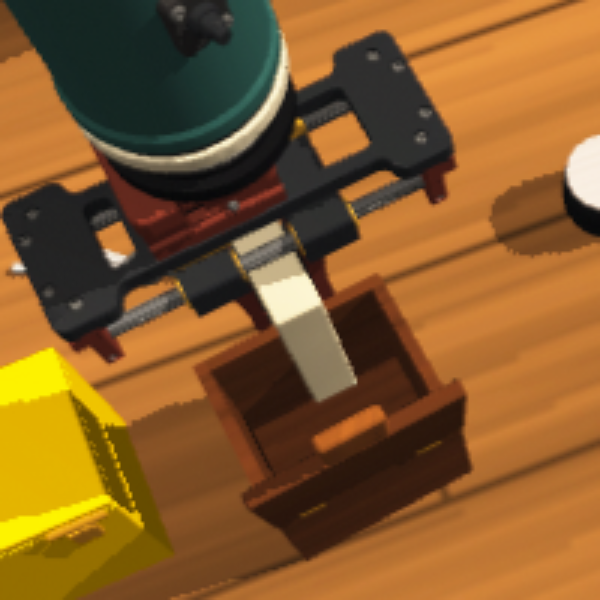

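The block hangs upright over the opening in the scene crop at (300,320), with the open lid behind it. I'll descend in stages.

Request:
{"name": "step_arm", "arguments": {"motion": "0 -0.01 -0.02 0 0 0; 0 0 -0.04 0 0 0; 0 0 -0.04 0 0 0; 0 0 -0.04 0 0 0; 0 0 -0.04 0 0 0; 0 0 -0.02 0 0 0; 0 0 0 0 0 0"}}

```text
time: 22.1
tcp_pos: [0.5288, -0.2179, 0.1712]
tool_rot: [-0.193, 3.135, 0.003]
ft_force: [0.5, -0.5, -2.8]
width: 0.0238
finger_force: 30.0
```

Request:
{"name": "step_arm", "arguments": {"motion": "0 0 -0.03 0 0 0; 0 0 -0.04 0 0 0; 0 0 -0.04 0 0 0; 0 0 -0.04 0 0 0; 0 0 -0.03 0 0 0; 0 0 0 0 0 0"}}

```text
time: 22.7
tcp_pos: [0.5287, -0.2181, 0.0991]
tool_rot: [-0.192, 3.135, 0.003]
ft_force: [0.8, -0.2, -1.9]
width: 0.0242
finger_force: 30.0
```

```bash
python3 st.py
```

```text
[-5.130e-01  4.550e-01  1.701e+00  2.000e-03  9.830e-01 -2.207e+00] [ 0.5293 -0.2185  0.1   ] [[-0.993, -0.122, 0.003], [-0.122, 0.993, 0.0], [-0.003, -0.0, -1.0]] 0.023692478167756534
```

No contact with the walls. 27 mm to go.

Request:
{"name": "step_arm", "arguments": {"motion": "0 0 -0.02 0 0 0; 0 0 -0.02 0 0 0; 0 0 -0.015 0 0 0; 0 0 -0.008 0 0 0; 0 0 -0.003 0 0 0; 0 0 0 0 0 0; 0 0 0 0 0 0"}}

```text
time: 23.55
tcp_pos: [0.5298, -0.2188, 0.0743]
tool_rot: [-0.192, 3.133, 0.0]
ft_force: [-1.4, -0.2, -1.7]
width: 0.0238
finger_force: 30.0
```

Request:
{"name": "step_arm", "arguments": {"motion": "0 0 -0.002 0 0 0; 0 0 0 0 0 0"}}

```text
time: 23.75
tcp_pos: [0.5297, -0.2187, 0.0736]
tool_rot: [-0.192, 3.133, 0.0]
ft_force: [0.1, -0.8, -1.6]
width: 0.0238
finger_force: 30.0
```

Request:
{"name": "step_arm", "arguments": {"motion": "0 0 -0.002 0 0 0; 0 0 0 0 0 0"}}

```text
time: 23.95
tcp_pos: [0.5296, -0.2187, 0.0726]
tool_rot: [-0.192, 3.133, 0.0]
ft_force: [-0.5, 0.5, -2.7]
width: 0.024
finger_force: 30.0
```

Request:
{"name": "step_arm", "arguments": {"motion": "0 0 -0.002 0 0 0; 0 0 0 0 0 0"}}

```text
time: 24.15
tcp_pos: [0.5297, -0.2187, 0.0726]
tool_rot: [-0.192, 3.133, 0.0]
ft_force: [-2.3, 0.9, 4.5]
width: 0.0237
finger_force: 30.0
```

The block is on the floor: the force has reversed at the expected height. I'll open partly, since the fingers are inside the chest, then rise straight up.

Request:
{"name": "step_arm", "arguments": {"motion": "0 0 0 0 0 0; 0 0 0 0 0 0; 0 0 0 0 0 0; 0 0 0 0 0 0", "claw": 0.5}}

```text
time: 24.55
tcp_pos: [0.5297, -0.2187, 0.0718]
tool_rot: [-0.192, 3.133, 0.0]
ft_force: [-0.1, 0.4, 0.4]
width: 0.044
finger_force: 0.0
```

Request:
{"name": "step_arm", "arguments": {"motion": "0 0 0.02 0 0 0; 0 0 0.04 0 0 0; 0 0 0.08 0 0 0; 0 0 0.1 0 0 0; 0 0 0.1 0 0 0; 0 0 0.1 0 0 0; -0.06 0 0.04 0 0 0; -0.08 0.05 0 0 0 0; 0 0.1 0 0 0 0; 0 0.1 0 0 0 0"}}

```text
time: 25.55
tcp_pos: [0.4728, -0.1182, 0.2648]
tool_rot: [-0.188, 3.132, -0.0]
ft_force: [1.0, 1.2, -0.3]
width: 0.0441
finger_force: 0.0
```

Request:
{"name": "step_arm", "arguments": {"motion": "0 0.11 0 0 0 0; 0 0.11 0 0 0 0; 0 0.11 0 0 0 0; 0 0 0 0 0 0; 0 0 0 0 0 0"}}

```text
time: 26.05
tcp_pos: [0.4736, 0.014, 0.2643]
tool_rot: [-0.196, 3.132, -0.001]
ft_force: [-0.2, -0.3, 0.5]
width: 0.0439
finger_force: 0.0
```

```bash
python3 st.py; python3 - <<'E'
from h import *
t=cam('top');s=cam('scene')
f=lambda d,x,y,n:cv2.resize(d['img'][y:y+n,x:x+n],(400,400),interpolation=cv2.INTER_CUBIC)
cv2.imwrite('pics/end.png',np.hstack([f(t,270,200,200),f(s,130,130,180)])[:,:,::-1])
G=cv2.cvtColor(t['img'],cv2.COLOR_RGB2HSV);m=((G[...,1]<110)&(G[...,2]>140)).astype(np.uint8);k=np.zeros_like(m);k[215:285,350:430]=1
c=max(cv2.findContours(m*k,0,1)[0],key=cv2.contourArea)[:,0];print(cv2.minAreaRect(np.array([on(t,a,b,.118)[:2]*1000 for a,b in c],np.float32)))
E
```

```text
[-0.12   0.134  1.715  0.     1.29  -1.813] [0.4737 0.0131 0.2642] [[-0.993, -0.122, 0.003], [-0.122, 0.993, -0.0], [-0.003, -0.001, -1.0]] 0.04428261157169545
((529.7884521484375, -215.9708709716797), (65.13422393798828, 25.89725112915039), 6.712949275970459)
```

View pics/end.png

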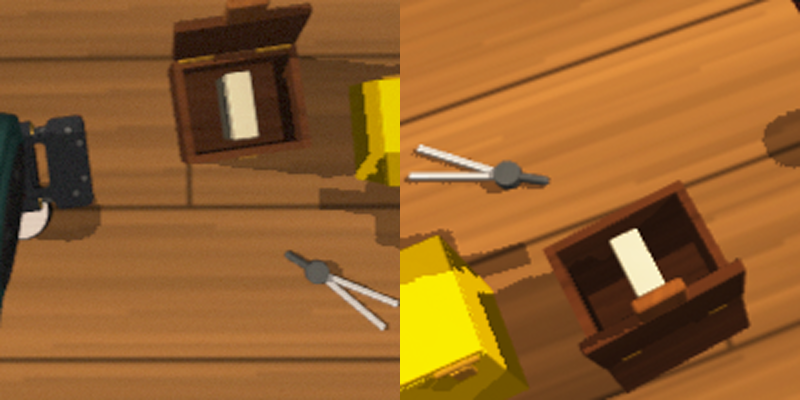

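The block stands centred in the chest, with its end face at (240,105) in the top crop, measured at (0.530, -0.216). The lid is on its stop, the dividers and tin look undisturbed, and the file was never approached. I'm handing in.

```bash
python3 -c "from workcell import bot;print(bot.sign_off())"
```

```text
the job is handed in; nothing more can be done
None
```

The job is handed in (no verdict came back): the last pictures show the lid open on its stop and the block upright near the middle of the small dark chest; the file, tin and dividers were not touched.

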